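# Scrap the snapped filter cap, hold the sound one at the vent mark

## Task

Two grey plastic bayonet caps lie on the bench: first put the one whose grip bar is snapped off short into the steel tray for scrap. Then set the sound cap fully down into the slots of the filter pot and turn it clockwise (seen from above) half-way to its lock, so that its grip bar points at the single ridges on the collar: that is the vent position. Never turn it on into the lock, leave everything else alone, and finish while still gripping the cap and holding it there, because its spring turns it back if it is let go.

Things in the scene. Friction and masses are not known exactly. Their poses are not given: they have to be found in the camera images.
- sound_cap: Sound cap, grey plastic, about 0.12 kg, standing on its skirt. Origin: centre of the skirt's underside, z up. Skirt 68 mm diameter, height 0 to 16 mm, with two lugs at its +x and -x sides (14 mm wide, out to 42 mm from the axis, height 2 to 8 mm); brim 90 mm diameter, height 16 to 22 mm; grip bar on top along x (see its grip point). Half a turn about z makes no difference.
- sound_cap_grip (a point): Middle of the sound cap's whole grip bar, 37 mm above the cap's origin. The bar runs along the cap's x from -39 to +39 mm, is 14 mm thick in y and stands from height 22 to 52 mm; the lugs lie under its ends.
- snapped_cap: The reject: a cap like the sound one (same origin, skirt, lugs, brim, mass) with half of its grip bar snapped off.
- snapped_cap_grip (a point): Middle of what is left of the reject's grip bar, at x = -19 mm, height 37 mm in the cap's frame. It runs along x only from -39 to +1 mm, 14 mm thick in y, height 22 to 52 mm; a low jagged stump (up to 8 mm above the brim) goes on to x = 14 mm.
- pot: Aluminium filter pot bolted to the bench, 108 mm diameter, 90 mm high, foot 128 mm wide, pipe stub low on +x out to 85 mm. Origin: centre of its foot, z up. A cap whose bar lies along the pot's x axis (either way round) drops through the slots until its brim rests on the top face: its origin is then 74 mm above the pot's, and it can turn clockwise only (negative about z).
- pot_mouth (a point): Centre of the pot's mouth at its top face, 90 mm up. Mouth 72 mm diameter in a 6 mm thick flange; slots 18 mm wide, out to 46 mm from the axis, at the pot's +x and -x sides (small dots on the rim). Raised ridges on the rim, 50 mm from the axis: single ones 45 degrees clockwise of the slots (half-way, vent), double ones 90 degrees clockwise (lock).
- spring_ring (a joint): Steel ring inside the pot, which the lugs push round: 0 at rest, grows (rad) clockwise. The lugs meet it after about 5 degrees of turn, so it reads some 0.1 less than the cap's turn. Its spring turns a cap back when let go: 0.07 N m at first, 0.14 at 45 degrees, 0.22 at 90. Between about 60 and 90 degrees the lugs click over spring balls into the lock.
- scrap_tray: Open steel tray fixed on the bench, 130 mm (its x) by 200 mm (its y), walls 3 mm thick and 73 mm high, floor 3 mm thick. Origin: centre of its underside, z up.
- pencil: Carpenter's pencil, 172 mm long along its y, a bystander.
- tin: Round tin, 95 mm diameter, 38 mm high, a bystander.
- sander: Sanding block, 67 x 118 x 32 mm, a bystander.
- wedge: Wooden wedge, 36 x 119 x 28 mm, a bystander. To its left and right stand two thick fixed timber posts, nearly 1 m tall, their front faces about 0.66 m ahead of the robot: keep the arm clear of them.

How it is judged:
On the way, in this order (a step that is already met when the one before it is completed fails the run):
1. the snapped cap lies released in the tray (x of snapped_cap in the frame of scrap_tray between -0.06 and 0.06 m and y of snapped_cap in the frame of scrap_tray between -0.095 and 0.095 m and z of snapped_cap in the frame of scrap_tray below 0.06 m and contact force between the fingers and snapped_cap below 0.2 N and linear speed of snapped_cap below 0.03 m/s), for 0.2 s.
2. the sound cap is fully down in the slots of the pot (z of sound_cap in the frame of pot between 0.068 and 0.08 m and horizontal distance between sound_cap and pot below 0.005 m and angle between sound_cap's own z axis and vertical below 0.1 rad and angle between the x axis of sound_cap and the x axis of pot, either way round below 0.25 rad), for 0.05 s.
At the end, for the whole second after the job is handed in: The snapped cap lies at rest inside the tray. The sound cap is fully down in the pot (origin 68 to 80 mm above the pot's, within 5 mm of its axis, upright), turned 45 degrees (within 9) clockwise from the slots, still, and held there by the fingers with more than 3 N (all of step 1 and z of sound_cap in the frame of pot between 0.068 and 0.08 m and horizontal distance between sound_cap and pot below 0.005 m and angle between sound_cap's own z axis and vertical below 0.1 rad and angle between the x axis of sound_cap and the x axis of pot, either way round between 0.625 and 0.945 rad and contact force between the fingers and sound_cap above 3 N and angular speed of sound_cap below 0.3 rad/s); the arm keeps its last pose, push and grip.
It fails at once if the sound cap is turned more than 60 degrees, on into the lock (z of sound_cap in the frame of pot between 0.068 and 0.08 m and horizontal distance between sound_cap and pot below 0.005 m and angle between sound_cap's own z axis and vertical below 0.1 rad and angle between the x axis of sound_cap and the x axis of pot, either way round above 1.05 rad).
It fails at once if the snapped cap is put into the pot (horizontal distance between snapped_cap and pot below 0.012 m and z of snapped_cap in the frame of pot below 0.082 m).
It fails at once if a bystander (pencil, tin, sanding block, wedge) is moved by more than 30 mm (distance of any of pencil, tin, sander, wedge from where it was at the start of the episode above 0.03 m).
It also fails if it takes over 61 s, if anything falls off the work surface, if the arm or the gripper's body presses on something with over 40 N, if the wrist force passes 120 N, or if a joint passes its speed limit or range.

## Robot

A 6-joint arm with a two-finger parallel gripper is mounted at the origin on a cart in front of the work surface, level with it; the furniture and walls round the work are solid. World frame = base frame: x ahead of the robot, y to its left, z up, the work surface at z = 0. Lengths are in m, angles in rad, forces in N, time in s.
With the tool pointing down it reaches from about 0.275 to 0.775 m from the base axis. Payload 14.6 kg.
Tool frame: the origin (TCP) lies on the centre line of the jaws, within the pads' length; the fingertips stand 25 mm ahead of it and the grasp point (between the pads) lies 6 mm ahead of it; z points along the fingers, y is the line along which they close (so a half turn about z gives the same grasp; the last joint's range is limited). The gripper opens to 85 mm and grips with 20 to 120 N. Pads are 22 mm wide; open, the fingers measure 114 mm over their backs; the gripper's body (76 mm by 85 mm) begins 54 mm behind the grasp point. The pads swing forward as they close: fully open they stand 13 mm farther back than shut.
Start: joints at [-1.464, 0.263, -0.048, 1.259, 0, 1.415], TCP at [0.136, -0.507, 0.256] pointing down, gripper open.
Joint ranges: [-2.65, 2.65], [-0.89, 1.7], [-1.18, 1.37], [-2.13, 2.11], [-1.35, 1.29], [-3.14, 3.14]. Speed limits (rad/s): [1.89, 1.89, 2.57, 2.79, 3.14, 3.14].

## Interface

Orientations are given as a unit quaternion [w, x, y, z].
In Python, from cell import ctrl gives the robot as it stands.
- The arm moves only by the tool step_arm, never from a script. Its argument "rows" is a list of rows, each a list of 7 numbers: the finger opening in cm, from 0 to 8.54, then the shift along the tool's x, y, z in cm, then the turn, a rotation vector about the tool's x, y, z in rad. A call has 1 to 20 rows; each row shifts and turns the commanded pose from where the row before left it, along the tool's axes as they then stand; what a row does not reach is not made up. A row lasts 1/8 s, in which the tool goes at most 62.5 mm and 10.7 degrees, less where a joint would pass 70% of its speed; a pose out of reach is approached as far as the arm can. A call with a gripper value outside its range is refused whole. The fingers move at their own pace and stop on an object; "grip_force" is the grip in N (left out, the last holds). Time passes only in rows, so rows that do not move let the fingers close. It gives the time, the measured TCP pose, the force, the opening and the grip force at its end, in the units of the state.
- ctrl.sense(): the state, without advancing time (a new reading comes with each control period).
- ctrl.snapshot(name): name is "scene" or "top" or "wrist"; returns a dict with "image" (420x560x3 uint8, blue, green, red), "depth" (420x560 float32, m along the optical axis (not along the pixel's ray), 0 where there is no reading), "fov_y" (degrees; the focal length in pixels is half the picture's height over the tangent of half this angle, whatever the lens; pixels are square), "cx", "cy" (the principal point, pixels), "R" (3x3) and "t" (3): a world point X has camera coordinates R X + t; the wrist camera has in their place "hand_eye" (4x4, takes a point from camera to tool coordinates, whose origin is the TCP and whose axes are the flange's). Camera axes: x right, y down, z forward; pixel columns grow to the right and rows downward; lengths in m; the calibration is good to about 2 mm. A picture is of the moment at which its call begins: read the wrist's pose just before it.
- ctrl.sign_off(): hands the job in; it is judged then, once.
Trained networks look in the newest picture that a camera, given by its name, has taken for a name from the list of things; names that differ only in an ending like _2 or _b are one class to them, and where a whole thing is asked for, a point or a joint stands for the part that bears it (a point fixed in the world has none). Each returns a list of dicts, best first, with "confidence" (0 to 1); they miss things now and then, are a little off and sometimes report something else, mostly with a low value. They report only what shows in the picture. A call takes as long as a camera call.
- ctrl.recognise(name, camera): "point" ([column, row] in pixels, amid what is visible of it).
The state is a dict: "t": time; "joints": joint angles; "qvel": joint speeds; "effort": joint torques, N m; "eef_pos": TCP position; "eef_rot": TCP orientation; "force": force on the tool from outside, world axes, zero at the start; "moment": the same for the moment, N m; "gripper_width": finger opening in m; "gripper_force": force on a finger pad.
Only numpy, scipy, OpenCV 4.12 (cv2) and the standard library are available. Lean on these libraries where they do the work, as an engineer would, in place of code of your own. Each camera call takes 0.05 s, during which the arm holds its last target. There are 200 camera calls.

## Working session

There is one attempt and no reset: what is moved stays moved. The work goes in short steps, Python scripts to look and compute and a tool call to move; the robot and the scene stay as the last step left them, time stands still between calls to the robot, and variables do not carry over. Pictures are saved under pics/ and viewed, at most 10 in all, crops included, and the job is handed in when it is done.

Besides the shell and the picture viewer there is one more tool, called after "Request:" as name([rows], argument=value, ...), one row to a line, values as JSON. step_arm: Moves the arm, as the interface text tells. Its arguments: {"type":"object","properties":{"rows":{"type":"array"},"grip_force":{"type":"number"}},"required":["rows"]}

```bash
mkdir -p pics; cat > h.py <<'E'
import numpy as np, cv2
from cell import ctrl
from scipy.spatial.transform import Rotation as Ro
def rot(s):
    q=s["eef_rot"]; return Ro.from_quat([q[1],q[2],q[3],q[0]]).as_matrix()
def cloud(name):
    s=ctrl.sense(); p=ctrl.snapshot(name); d=p["depth"]; h,w=d.shape
    f=h/2/np.tan(np.radians(p["fov_y"])/2)
    v,u=np.mgrid[:h,:w]
    c=np.stack([(u-p["cx"])/f*d,(v-p["cy"])/f*d,d],-1)
    if "hand_eye" in p:
        H=np.array(p["hand_eye"]); c=c@H[:3,:3].T+H[:3,3]
        W=c@rot(s).T+np.array(s["eef_pos"])
    else: W=(c-np.array(p["t"]))@np.array(p["R"])
    W[d==0]=np.nan
    return p,W
E
cat > a.py <<'E'
from h import *
ims=[]
for n in("scene","top"):
    p,W=cloud(n); np.save(n+".npy",W); cv2.imwrite(f"pics/{n}.png",p["image"])
    for o in("sound_cap","sound_cap_grip","snapped_cap","snapped_cap_grip","pot","pot_mouth","scrap_tray","pencil","tin","sander","wedge"):
        for r in ctrl.recognise(o,n)[:2]:
            u,v=map(int,np.round(r["point"])); print(n,o,round(r["confidence"],2),u,v,np.round(W[v,u],3))
s=ctrl.sense(); print(s["t"],s["eef_pos"],s["eef_rot"])
E
python3 a.py
```

```text
scene sound_cap 0.67 256 252 [0.479 0.175 0.029]
scene sound_cap_grip 0.9 257 251 [0.478 0.171 0.03 ]
scene snapped_cap 0.58 221 300 [0.438 0.367 0.02 ]
scene snapped_cap_grip 0.91 222 300 [0.434 0.368 0.022]
scene snapped_cap_grip 0.69 312 210 [ 0.445 -0.051  0.063]
scene pot 0.92 311 211 [ 0.447 -0.05   0.059]
scene pot_mouth 0.59 310 210 [ 0.448 -0.046  0.064]
scene scrap_tray 0.74 329 174 [ 0.522 -0.307  0.065]
scene pencil 0.69 285 287 [0.335 0.271 0.038]
scene pencil 0.67 229 272 [0.499 0.26  0.009]
scene tin 0.84 285 292 [0.325 0.286 0.038]
scene sander 0.66 163 260 [0.643 0.332 0.03 ]
scene wedge 0.72 230 211 [0.685 0.013 0.016]
top sound_cap 0.71 222 226 [0.475 0.157 0.053]
top sound_cap_grip 0.86 217 226 [0.479 0.176 0.02 ]
top snapped_cap 0.77 153 234 [0.452 0.362 0.023]
top snapped_cap_grip 0.8 154 240 [0.432 0.349 0.05 ]
top pot 0.98 307 227 [ 0.475 -0.086  0.061]
top pot 0.73 154 241 [0.429 0.349 0.051]
top pot_mouth 0.92 307 231 [ 0.463 -0.086  0.063]
top scrap_tray 0.65 406 225 [ 0.493 -0.392  0.003]
top pencil 0.51 193 218 [0.504 0.251 0.006]
top pencil 0.43 221 222 [0.49  0.164 0.03 ]
top tin 0.74 184 272 [0.343 0.263 0.035]
top sander 0.87 174 169 [0.647 0.309 0.033]
top sander 0.62 277 160 [0.687 0.002 0.012]
top wedge 0.89 277 160 [0.687 0.002 0.012]
1.2 [ 0.13587545 -0.50714976  0.25628085] [ 2.82455419e-05  9.91445851e-01  1.30518675e-01 -6.89894653e-06]
```

```bash
python3 - <<'E'
import cv2
a=cv2.imread("pics/top.png")[120:320,110:460]
cv2.imwrite("pics/top2.png",cv2.resize(a,None,fx=2.28,fy=2.28,interpolation=cv2.INTER_CUBIC))
E
```

```text
(no output)
```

View pics/top2.png

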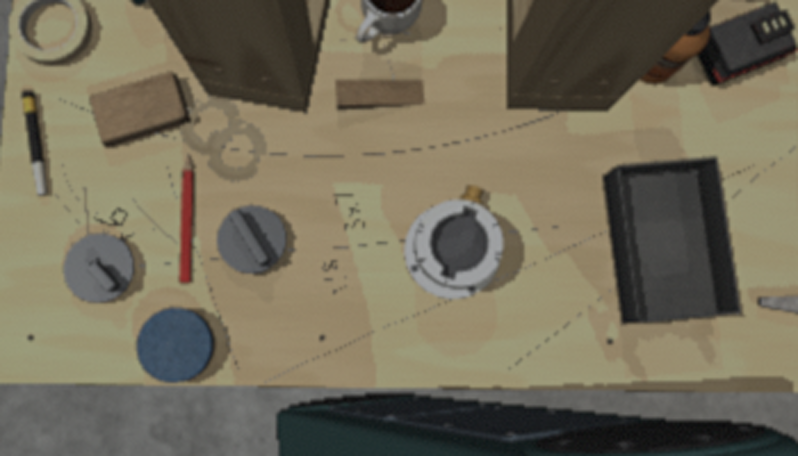

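```bash
python3 - <<'E'
import numpy as np,cv2
W=np.load("top.npy").reshape(-1,3);S=np.load("scene.npy").reshape(-1,3)
for n,c in(("sound",(.478,.170)),("snap",(.44,.362))):
  for nm,A in(("top",W),("scene",S)):
    m=(np.hypot(A[:,0]-c[0],A[:,1]-c[1])<.06)
    b=A[m&(A[:,2]>.042)&(A[:,2]<.06)]; 
    br=A[m&(A[:,2]>.014)&(A[:,2]<.03)]
    r=cv2.minAreaRect(b[:,:2].astype(np.float32)) if len(b)>4 else None
    e=cv2.minEnclosingCircle(br[:,:2].astype(np.float32)) if len(br) else None
    print(n,nm,len(b),r,np.median(b[:,2]) if len(b) else 0,e,len(br))
for nm,A in(("top",W),("scene",S)):
  m=(np.hypot(A[:,0]-.47,A[:,1]+.09)<.075)&(A[:,2]>.08)&(A[:,2]<.1)
  print("pot",nm,m.sum(),cv2.minEnclosingCircle(A[m][:,:2].astype(np.float32)),np.median(A[m][:,2]))
  m=(A[:,1]<-.22)&(A[:,1]>-.55)&(A[:,0]>.35)&(A[:,0]<.7)&(A[:,2]>.06)&(A[:,2]<.085)
  print("tray",nm,m.sum(),cv2.minAreaRect(A[m][:,:2].astype(np.float32)))
E
```

```text
sound top 132 ((0.4841974973678589, 0.16821053624153137), (0.07789957523345947, 0.013853885233402252), 33.045806884765625) 0.05138468169850623 ((0.4836745858192444, 0.1682756394147873), 0.04499682039022446) 582
sound scene 181 ((0.480941504240036, 0.1694829761981964), (0.0778876394033432, 0.01802593097090721), 30.87579345703125) 0.049531513090646975 ((0.4805024564266205, 0.16969969868659973), 0.045858364552259445) 392
snap top 78 ((0.4303300678730011, 0.34954580664634705), (0.04065483808517456, 0.014261013828217983), 44.50579071044922) 0.05169113928276657 ((0.44343268871307373, 0.3626057207584381), 0.04530044272542) 653
snap scene 127 ((0.4278152287006378, 0.3504998981952667), (0.03932749852538109, 0.017240893095731735), 41.302207946777344) 0.05004535643569366 ((0.4415439963340759, 0.36304545402526855), 0.04607035592198372) 723
pot top 616 ((0.47507935762405396, -0.09463142603635788), 0.05422552302479744) 0.08952357281823714
tray top 536 ((0.5389187335968018, -0.35405275225639343), (0.330730140209198, 0.17055591940879822), 18.425748825073242)
pot scene 403 ((0.47199276089668274, -0.09416486322879791), 0.057438869029283524) 0.08839786104003136
tray scene 382 ((0.5837439298629761, -0.3429035544395447), (0.24216420948505402, 0.16630670428276062), 21.458086013793945)
```

The top view shows the sound cap at crop (252,240), the snapped cap at (100,268), the pot at (455,248) with slot notches at (468,212) and (447,275), and the tray at (675,240). First I turn the tool in place so its x axis lies along the snapped bar, yaw about 224°, which keeps joint 6 near the middle of its range.

Request:
step_arm([
  [8.5,0,0,0,0,0,-0.183],
  [8.5,0,0,0,0,0,-0.183],
  [8.5,0,0,0,0,0,-0.183],
  [8.5,0,0,0,0,0,-0.183],
  [8.5,0,0,0,0,0,-0.183],
  [8.5,0,0,0,0,0,-0.183],
  [8.5,0,0,0,0,0,-0.183],
  [8.5,0,0,0,0,0,-0.183],
  [8.5,0,0,0,0,0,-0.183],
  [8.5,0,0,0,0,0,-0.183],
  [8.5,0,0,0,0,0,-0.183],
  [8.5,0,0,0,0,0,-0.183],
  [8.5,0,0,0,0,0,-0.183],
  [8.5,0,0,0,0,0,-0.183],
  [8.5,0,0,0,0,0,-0.183],
  [8.5,0,0,0,0,0,-0.183],
  [8.5,0,0,0,0,0,-0.183],
  [8.5,0,0,0,0,0,-0.183],
  [8.5,0,0,0,0,0,-0.183],
  [8.5,0,0,0,0,0,-0.183],
], grip_force=60)

```text
t: 3.7
eef_pos: [0.1359, -0.5071, 0.2562]
eef_rot: [0.0, -0.383, 0.924, 0.0]
force: [-0.2, 0.3, -0.2]
gripper_width: 0.0847
gripper_force: 0.0
```

```bash
cat > go.py <<'E'
import sys
from h import *
s=ctrl.sense(); R=rot(s); p=np.array(s["eef_pos"])
yaw=np.degrees(np.arctan2(R[1,0],R[0,0]))
print("t",round(s["t"],2),"pos",p.round(4),"yaw",yaw.round(1),"z",R[:,2].round(3),"j",np.round(s["joints"],2),"w",round(s["gripper_width"],4),"gf",np.round(s["gripper_force"],1),"F",np.round(s["force"],1))
for a in sys.argv[1:]:
    v=list(map(float,a.split(","))); d=(np.array(v[:3])-p)
    dy=(v[3]-yaw+180)%360-180
    print(a,"tool cm",(R.T@d*100).round(2),"tool rz",round(-np.radians(dy),3),"deg",round(dy,1))
    p=np.array(v[:3])
E
python3 go.py 0.42,-0.1,0.25,224.5 0.434,0.353,0.2,224.5 
python3 - <<'E'
import numpy as np,cv2
for nm in("top","scene"):
  A=np.load(f"{nm}.npy").reshape(-1,3)
  for lo,hi in((.06,.085),(-.002,.008)):
    m=(A[:,1]<-.25)&(A[:,1]>-.5)&(A[:,0]>.36)&(A[:,0]<.62)&(A[:,2]>lo)&(A[:,2]<hi)
    b=A[m]
    print(nm,m.sum(),cv2.minAreaRect(b[:,:2].astype(np.float32)),b.min(0),b.max(0))
E
```

```text
t 3.7 pos [ 0.1359 -0.5071  0.2562] yaw -135.0 z [-0.  0. -1.] j [-1.46  0.26 -0.05  1.26 -0.   -2.25] w 0.0847 gf 0.0 F [-0.2  0.3 -0.2]
0.42,-0.1,0.25,224.5 tool cm [-48.88   8.65   0.63] tool rz 0.01 deg -0.5
0.434,0.353,0.2,224.5 tool cm [-33.05  31.01   5.  ] tool rz 0.01 deg -0.5
top 463 ((0.4873499870300293, -0.37085261940956116), (0.20022059977054596, 0.1327722817659378), 6.039577484130859) [ 0.38144754 -0.44470833  0.06001805] [ 0.59351685 -0.29573874  0.07771761]
top 4660 ((0.4899030327796936, -0.3749854564666748), (0.24990257620811462, 0.2597579061985016), 89.99110412597656) [ 0.36003318 -0.49994284 -0.00199572] [ 0.61979431 -0.25001564  0.0079933 ]
scene 286 ((0.519650399684906, -0.3678630292415619), (0.13271968066692352, 0.14545413851737976), 8.33605670928955) [ 0.44388807 -0.43945374  0.06009845] [ 0.59054088 -0.29083406  0.07451547]
scene 200 ((0.5290298461914062, -0.3001348376274109), (0.07827463746070862, 0.21852895617485046), 69.76808166503906) [ 0.43101656 -0.37464337 -0.00199579] [ 0.61939982 -0.25011325  0.00797935]
```

Request:
step_arm([
  [8.5,-4.9,0.87,0,0,0,0],
  [8.5,-4.9,0.87,0,0,0,0],
  [8.5,-4.9,0.87,0,0,0,0],
  [8.5,-4.9,0.87,0,0,0,0],
  [8.5,-4.9,0.87,0,0,0,0],
  [8.5,-4.9,0.87,0,0,0,0],
  [8.5,-4.9,0.87,0,0,0,0],
  [8.5,-4.9,0.87,0,0,0,0],
  [8.5,-4.9,0.87,0,0,0,0],
  [8.5,-4.9,0.87,0,0,0,0],
])

```text
t: 4.95
eef_pos: [0.4238, -0.0991, 0.2565]
eef_rot: [0.0, -0.38, 0.925, -0.0]
force: [0.2, -1.2, 0.2]
gripper_width: 0.0851
gripper_force: 0.0
```

```bash
cat > b.py <<'E'
from h import *
p,W=cloud("wrist"); cv2.imwrite("pics/w1.png",p["image"]); np.save("w1.npy",W)
A=W.reshape(-1,3)
m=(np.hypot(A[:,0]-.475,A[:,1]+.0945)<.06)&(A[:,2]>.084)&(A[:,2]<.096)
print("rim",m.sum(),cv2.minEnclosingCircle(A[m][:,:2].astype(np.float32)),np.median(A[m][:,2]))
E
python3 b.py; python3 go.py 0.434,0.353,0.2,224.5
```

```text
rim 4351 ((0.4752976894378662, -0.09493828564882278), 0.054089635610580444) 0.09038929795789816
t 5.0 pos [ 0.4258 -0.0955  0.2563] yaw -135.2 z [ 0.001  0.001 -1.   ] j [-0.41  0.11 -0.25  1.21  0.   -1.19] w 0.0849 gf 0.0 F [-2.3  1.4 -1.4]
0.434,0.353,0.2,224.5 tool cm [-32.19  31.23   5.7 ] tool rz 0.006 deg -0.3
```

View pics/w1.png

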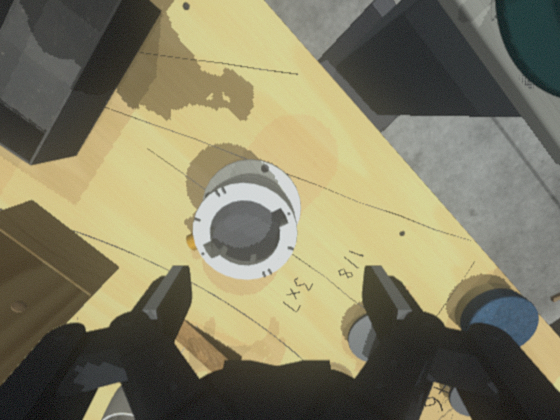

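The wrist picture shows the pot rim centred near (245,232) px, slots at (281,215) and (210,250), with the pipe by the lower-left slot. I get the slot angle from gaps in the rim depth, and move on to the snapped cap.

Request:
step_arm([
  [8.5,-3.22,3.12,0.57,0,0,0],
  [8.5,-3.22,3.12,0.57,0,0,0],
  [8.5,-3.22,3.12,0.57,0,0,0],
  [8.5,-3.22,3.12,0.57,0,0,0],
  [8.5,-3.22,3.12,0.57,0,0,0],
  [8.5,-3.22,3.12,0.57,0,0,0],
  [8.5,-3.22,3.12,0.57,0,0,0],
  [8.5,-3.22,3.12,0.57,0,0,0],
  [8.5,-3.22,3.12,0.57,0,0,0],
  [8.5,-3.22,3.12,0.57,0,0,0],
  [8.5,0,0,0,0,0,0],
])

```text
t: 6.38
eef_pos: [0.432, 0.3498, 0.1984]
eef_rot: [-0.0, -0.382, 0.924, 0.0]
force: [-0.1, -1.5, 0.5]
gripper_width: 0.0851
gripper_force: 0.0
```

```bash
cat > c.py <<'E'
from h import *
A=np.load("w1.npy").reshape(-1,3); c=np.array([.4753,-.0949])
d=A[:,:2]-c; r=np.hypot(*d.T); th=np.degrees(np.arctan2(d[:,1],d[:,0]))%180
m=(r>.038)&(r<.045)&(A[:,2]>.084)&(A[:,2]<.096)
h,_=np.histogram(th[m],bins=60,range=(0,180)); print("rim per 3deg",h)
g=h<.4*np.median(h); print((np.flatnonzero(g)*3+1.5))
z=np.exp(2j*np.radians(np.flatnonzero(g)*3+1.5)); print("slot axis",np.degrees(np.angle(z.mean()))/2)
p,W=cloud("wrist"); cv2.imwrite("pics/w2.png",p["image"])
A=W.reshape(-1,3)
for n,c in(("snap",(.44,.362)),("sound",(.483,.168))):
    m=(np.hypot(A[:,0]-c[0],A[:,1]-c[1])<.065)
    b=A[m&(A[:,2]>.045)&(A[:,2]<.057)]; br=A[m&(A[:,2]>.018)&(A[:,2]<.027)]
    if len(b)>50: print(n,len(b),cv2.minAreaRect(b[:,:2].astype(np.float32)),np.median(b[:,2]))
    if len(br)>50: print("brim",len(br),cv2.minEnclosingCircle(br[:,:2].astype(np.float32)),np.median(br[:,2]))
E
python3 c.py; python3 go.py
```

```text
rim per 3deg [27 30 26 28 28 24 28 23 28 26 27 27 25 25 28 27 27 25 28 28 26 28 27 28
 26 28 28 26 27 28 26 28 28 25 29 26 26 27 27 30 25 28 27 24 29 28 28 27
 26 26  0  0  0  0  0  0  0  9 30 26]
[151.5 154.5 157.5 160.5 163.5 166.5 169.5 172.5]
slot axis -18.000000000000007
snap 645 ((0.4306343197822571, 0.349306583404541), (0.04044803977012634, 0.01394182350486517), 44.6026725769043) 0.0521982386634115
brim 4813 ((0.44417262077331543, 0.36257606744766235), 0.04502392187714577) 0.022479778288474916
sound 2034 ((0.4841578006744385, 0.1685498207807541), (0.07771268486976624, 0.015497356653213501), 33.0354118347168) 0.05187582810666205
brim 4919 ((0.484707772731781, 0.16820651292800903), 0.04547102004289627) 0.022300853038421303
t 6.42 pos [0.432  0.3485 0.1988] yaw -135.2 z [-0.001 -0.    -1.   ] j [ 0.53  0.34 -0.1   1.14 -0.   -0.25] w 0.0852 gf 0.0 F [-0.1 -0.4 -0.8]
```

```bash
python3 go.py 0.4349,0.3535,0.05,224.6
```

```text
t 6.42 pos [0.432  0.3485 0.1988] yaw -135.2 z [-0.001 -0.    -1.   ] j [ 0.53  0.34 -0.1   1.14 -0.   -0.25] w 0.0852 gf 0.0 F [-0.1 -0.4 -0.8]
0.4349,0.3535,0.05,224.6 tool cm [-0.57  0.15 14.88] tool rz 0.004 deg -0.2
```

Request:
step_arm([
  [8.5,-0.3,0.1,3,0,0,0],
  [8.5,-0.2,0.0,4,0,0,0],
  [8.5,0,0,3,0,0,0],
  [8.5,0,0,2,0,0,0],
  [8.5,0,0,0,0,0,0],
  [8.5,0,0,0,0,0,0],
])

```text
t: 7.18
eef_pos: [0.4357, 0.3516, 0.0803]
eef_rot: [0.001, -0.38, 0.925, 0.0]
force: [0.5, -0.1, 0.9]
gripper_width: 0.0851
gripper_force: 0.0
```

```bash
python3 go.py 0.4349,0.3535,0.05,224.6
```

```text
t 7.17 pos [0.4357 0.3516 0.0803] yaw -135.3 z [ 0.001  0.    -1.   ] j [ 0.53  0.43 -0.29  0.84 -0.   -0.25] w 0.0851 gf 0.0 F [ 0.5 -0.1  0.9]
0.4349,0.3535,0.05,224.6 tool cm [-0.07  0.19  3.03] tool rz 0.001 deg -0.1
```

Request:
step_arm([
  [8.5,0,0.15,1,0,0,0],
  [8.5,0,0,1,0,0,0],
  [8.5,0,0,1,0,0,0],
  [8.5,0,0,0,0,0,0],
  [4,0,0,0,0,0,0],
  [0.5,0,0,0,0,0,0],
  [0.5,0,0,0,0,0,0],
  [0.5,0,0,0,0,0,0],
  [0.5,0,0,0,0,0,0],
  [0.5,0,0,0,0,0,0],
])

```text
t: 8.43
eef_pos: [0.4343, 0.3531, 0.0495]
eef_rot: [0.0, -0.38, 0.925, 0.0]
force: [-0.6, -0.3, 6.2]
gripper_width: 0.0132
gripper_force: 59.3
```

```bash
python3 go.py 0.4349,0.3535,0.05,224.6
```

```text
t 8.43 pos [0.4343 0.3531 0.0495] yaw -135.3 z [ 0.  0. -1.] j [ 0.54  0.46 -0.34  0.77 -0.   -0.24] w 0.0132 gf 59.3 F [-0.6 -0.3  6.2]
0.4349,0.3535,0.05,224.6 tool cm [-0.07 -0.01 -0.05] tool rz 0.002 deg -0.1
```

Request:
step_arm([
  [0.5,0,0,-2,0,0,0],
  [0.5,0,0,-4,0,0,0],
  [0.5,0,0,-5,0,0,0],
  [0.5,0,0,-5,0,0,0],
  [0.5,0,0,-2,0,0,0],
  [0.5,0,0,0,0,0,0],
])

```text
t: 9.18
eef_pos: [0.4346, 0.3532, 0.2302]
eef_rot: [0.001, -0.38, 0.925, 0.0]
force: [0.5, -0.1, -1.6]
gripper_width: 0.0135
gripper_force: 58.6
```

```bash
python3 go.py 0.478,-0.38,0.23,224.6 0.478,-0.38,0.053,224.6
```

```text
t 9.18 pos [0.4346 0.3532 0.2302] yaw -135.3 z [ 0.002  0.001 -1.   ] j [ 0.54  0.33 -0.02  1.22 -0.   -0.24] w 0.0135 gf 58.6 F [ 0.5 -0.1 -1.6]
0.478,-0.38,0.23,224.6 tool cm [ 4.849e+01 -5.517e+01 -5.000e-02] tool rz 0.002 deg -0.1
0.478,-0.38,0.053,224.6 tool cm [4.00e-02 1.00e-02 1.77e+01] tool rz 0.002 deg -0.1
```

Request:
step_arm([
  [0.5,1.35,-1.52,0,0,0,0],
  [0.5,2.7,-3.07,0,0,0,0],
  [0.5,2.7,-3.07,0,0,0,0],
  [0.5,2.7,-3.07,0,0,0,0],
  [0.5,2.7,-3.07,0,0,0,0],
  [0.5,2.7,-3.07,0,0,0,0],
  [0.5,2.7,-3.07,0,0,0,0],
  [0.5,2.7,-3.07,0,0,0,0],
  [0.5,2.7,-3.07,0,0,0,0],
  [0.5,2.7,-3.07,0,0,0,0],
  [0.5,2.7,-3.07,0,0,0,0],
  [0.5,2.7,-3.07,0,0,0,0],
  [0.5,2.7,-3.07,0,0,0,0],
  [0.5,2.7,-3.07,0,0,0,0],
  [0.5,2.7,-3.07,0,0,0,0],
  [0.5,2.7,-3.07,0,0,0,0],
  [0.5,2.7,-3.07,0,0,0,0],
  [0.5,2.7,-3.07,0,0,0,0],
  [0.5,1.3,-1.5,0,0,0,0],
  [0.5,0,0,0,0,0,0],
])

```text
t: 11.68
eef_pos: [0.4761, -0.3821, 0.2274]
eef_rot: [-0.001, -0.379, 0.925, 0.001]
force: [0.1, 0.7, -1.8]
gripper_width: 0.013
gripper_force: 58.7
```

```bash
python3 - <<'E'
from h import *
p,W=cloud("wrist"); cv2.imwrite("pics/w3.png",p["image"])
A=W.reshape(-1,3)
m=(A[:,1]<-.25)&(A[:,1]>-.5)&(A[:,0]>.36)&(A[:,0]<.62)&(A[:,2]>.062)&(A[:,2]<.08)
print(m.sum(),cv2.minAreaRect(A[m][:,:2].astype(np.float32)))
E
python3 go.py 0.478,-0.38,0.23,224.6 0.478,-0.38,0.053,224.6
```

```text
2217 ((0.4875534176826477, -0.3711250424385071), (0.20028120279312134, 0.13013529777526855), 5.864531517028809)
t 11.72 pos [ 0.4763 -0.3811  0.2279] yaw -135.4 z [-0.002  0.002 -1.   ] j [-0.81  0.42  0.12  1.27  0.   -1.59] w 0.0129 gf 58.7 F [ 0.2 -0.4 -0.7]
0.478,-0.38,0.23,224.6 tool cm [-0.2  -0.05 -0.21] tool rz 0.001 deg -0.0
0.478,-0.38,0.053,224.6 tool cm [ 0.   -0.04 17.7 ] tool rz 0.001 deg -0.0
```

View pics/w3.png

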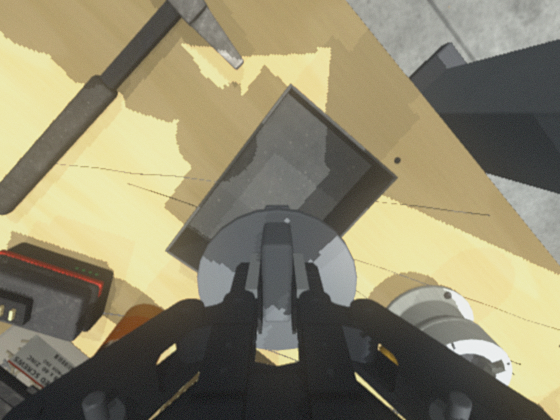

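The cap hangs level in the fingers (bar at (277,265) px) over the tray, whose measured centre is (0.4875,-0.371). I lower it and release.

Request:
step_arm([
  [0.5,-0.2,0,3,0,0,0],
  [0.5,0,0,4,0,0,0],
  [0.5,0,0,4,0,0,0],
  [0.5,0,0,3,0,0,0],
  [0.5,0,0,2,0,0,0],
  [0.5,0,0,1,0,0,0],
  [0.5,0,0,0.4,0,0,0],
  [0.5,0,0,0,0,0,0],
  [3.5,0,0,0,0,0,0],
  [3.5,0,0,0,0,0,0],
  [3.5,0,0,0,0,0,0],
  [3.5,0,0,0,0,0,0],
])

```text
t: 13.22
eef_pos: [0.4789, -0.3796, 0.0554]
eef_rot: [0.0, -0.38, 0.925, -0.0]
force: [0.4, -0.3, -0.6]
gripper_width: 0.0344
gripper_force: 0.0
```

Request:
step_arm([
  [3.5,0,0,-1,0,0,0],
  [3.5,0,0,-3,0,0,0],
  [3.5,0,0,-5,0,0,0],
  [3.5,0,0,-5,0,0,0],
  [3.5,0,0,-3,0,0,0],
  [3.5,0,0,0,0,0,0],
])

```text
t: 13.98
eef_pos: [0.4795, -0.3802, 0.2282]
eef_rot: [0.001, -0.38, 0.925, -0.002]
force: [0.0, 0.4, -0.1]
gripper_width: 0.035
gripper_force: 0.0
```

```bash
python3 - <<'E'
from h import *
p,W=cloud("top"); A=W.reshape(-1,3)
m=(np.abs(A[:,0]-.487)<.085)&(np.abs(A[:,1]+.371)<.05)&(A[:,2]>.018)&(A[:,2]<.06)
b=A[m];print(m.sum(),b.min(0),b.max(0),np.median(b[:,2]))
p,W=cloud("wrist"); cv2.imwrite("pics/w4.png",p["image"])
A=W.reshape(-1,3); m=(np.abs(A[:,0]-.487)<.085)&(np.abs(A[:,1]+.371)<.05)&(A[:,2]>.018)&(A[:,2]<.06)
b=A[m];print(m.sum(),b.min(0),b.max(0),np.median(b[:,2]))
E
python3 go.py 0.4845,0.1684,0.23,213.03
```

```text
707 [ 0.4451458  -0.41228583  0.01857099] [ 0.53226447 -0.3240944   0.0584564 ] 0.024994396084642646
4875 [ 0.44434953 -0.41496863  0.0215621 ] [ 0.53332884 -0.32571132  0.05739736] 0.0255982983591119
t 14.07 pos [ 0.4787 -0.3794  0.2252] yaw -135.3 z [-0. -0. -1.] j [-0.8   0.42  0.11  1.26 -0.   -1.58] w 0.0349 gf 0.0 F [ 0.2 -0.1 -0.2]
0.4845,0.1684,0.23,213.03 tool cm [-38.95  38.53  -0.48] tool rz 0.204 deg -11.7
```

Snapped cap lies flat in the tray, centred near (0.489,-0.370). Now the sound cap.

Request:
step_arm([
  [8.5,-1.5,1.5,0,0,0,0],
  [8.5,-2.95,2.92,0,0,0,0],
  [8.5,-2.95,2.92,0,0,0,0],
  [8.5,-2.95,2.92,0,0,0,0],
  [8.5,-2.95,2.92,0,0,0,0],
  [8.5,-2.95,2.92,0,0,0,0],
  [8.5,-2.95,2.92,0,0,0,0],
  [8.5,-2.95,2.92,0,0,0,0],
  [8.5,-2.95,2.92,0,0,0,0],
  [8.5,-2.95,2.92,0,0,0,0],
  [8.5,-2.95,2.92,0,0,0,0],
  [8.5,-2.95,2.92,0,0,0,0],
  [8.5,-2.95,2.92,0,0,0,0],
  [8.5,-2.0,2.0,0,0,0,0],
  [8.5,0,0,3,0,0,0.102],
  [8.5,0,0,4,0,0,0.102],
  [8.5,0,0,0,0,0,0],
  [8.5,0,0,0,0,0,0],
])

```text
t: 16.32
eef_pos: [0.4841, 0.1682, 0.1563]
eef_rot: [0.0, -0.285, 0.958, 0.0]
force: [-0.1, -0.3, 0.1]
gripper_width: 0.0849
gripper_force: 0.0
```

```bash
sed -i '/^A=np.load/,/^z=/d' c.py; python3 c.py; python3 go.py 0.4845,0.1684,0.05,213.03
```

```text
sound 1637 ((0.48384544253349304, 0.16797415912151337), (0.0772942304611206, 0.013695060275495052), 32.6817512512207) 0.0522886621297272
brim 6098 ((0.48429372906684875, 0.16815011203289032), 0.04498803988099098) 0.02247624825543479
t 16.38 pos [0.4845 0.1682 0.1566] yaw -146.9 z [ 0.001  0.    -1.   ] j [ 0.18  0.29 -0.28  0.99  0.   -0.4 ] w 0.0852 gf 0.0 F [ 0.6 -0.   0.2]
0.4845,0.1684,0.05,213.03 tool cm [1.000e-02 2.000e-02 1.066e+01] tool rz 0.002 deg -0.1
```

Request:
step_arm([
  [8.5,0,0,3,0,0,0],
  [8.5,0,0,3.5,0,0,0],
  [8.5,0,0,2.5,0,0,0],
  [8.5,0,0,1.3,0,0,0],
  [8.5,0,0,0.3,0,0,0],
  [8.5,0,0,0,0,0,0],
  [4,0,0,0,0,0,0],
  [0.5,0,0,0,0,0,0],
  [0.5,0,0,0,0,0,0],
  [0.5,0,0,0,0,0,0],
  [0.5,0,0,0,0,0,0],
  [0.5,0,0,0,0,0,0],
], grip_force=70)

```text
t: 17.88
eef_pos: [0.4844, 0.1681, 0.0495]
eef_rot: [0.0, -0.284, 0.959, -0.0]
force: [-0.2, -0.2, 5.2]
gripper_width: 0.013
gripper_force: 69.1
```

Request:
step_arm([
  [0.5,0,0,-2,0,0,0],
  [0.5,0,0,-4,0,0,0],
  [0.5,0,0,-5,0,0,0],
  [0.5,0,0,-5,0,0,0],
  [0.5,0,0,-2,0,0,0],
  [0.5,0,0,0,0,0,0],
])

```text
t: 18.62
eef_pos: [0.4847, 0.1681, 0.2301]
eef_rot: [0.001, -0.284, 0.959, -0.0]
force: [-1.2, 0.1, -2.2]
gripper_width: 0.0125
gripper_force: 68.4
```

```bash
python3 go.py 0.4753,-0.0949,0.23,161.8
```

```text
t 18.62 pos [0.4847 0.1681 0.2301] yaw -147.0 z [ 0.002  0.    -1.   ] j [ 0.17  0.25 -0.14  1.18  0.   -0.4 ] w 0.0125 gf 68.4 F [-1.2  0.1 -2.2]
0.4753,-0.0949,0.23,161.8 tool cm [ 15.12 -21.54  -0.  ] tool rz 0.894 deg -51.2
```

Request:
step_arm([
  [0.5,0.8,-1.14,0,0,0,0],
  [0.5,1.59,-2.27,0,0,0,0],
  [0.5,1.59,-2.27,0,0,0,0],
  [0.5,1.59,-2.27,0,0,0,0],
  [0.5,1.59,-2.27,0,0,0,0],
  [0.5,1.59,-2.27,0,0,0,0],
  [0.5,1.59,-2.27,0,0,0,0],
  [0.5,1.59,-2.27,0,0,0,0],
  [0.5,1.59,-2.27,0,0,0,0],
  [0.5,1.59,-2.27,0,0,0,0],
  [0.5,0,0,0,0,0,0.149],
  [0.5,0,0,0,0,0,0.149],
  [0.5,0,0,0,0,0,0.149],
  [0.5,0,0,0,0,0,0.149],
  [0.5,0,0,0,0,0,0.149],
  [0.5,0,0,0,0,0,0.149],
  [0.5,0,0,0,0,0,0],
  [0.5,0,0,0,0,0,0],
])

```text
t: 20.88
eef_pos: [0.4746, -0.0954, 0.2287]
eef_rot: [-0.001, 0.157, 0.988, 0.0]
force: [-0.8, -0.2, -0.6]
gripper_width: 0.0131
gripper_force: 68.4
```

```bash
cat > d.py <<'E'
from h import *
s=ctrl.sense(); z0=s["eef_pos"][2]
p,W=cloud("wrist"); cv2.imwrite("pics/w5.png",p["image"])
A=W.reshape(-1,3); e=np.array(s["eef_pos"])
m=np.hypot(A[:,0]-e[0],A[:,1]-e[1])<.055
br=A[m&(np.abs(A[:,2]-(z0-.028))<.006)]
(cx,cy),r=cv2.minEnclosingCircle(br[:,:2].astype(np.float32))
# fit circle to visible edge arc
d=br[:,:2]-e[:2]; th=np.arctan2(d[:,1],d[:,0]); rr=np.hypot(*d.T); E=[]
for k in range(-36,36):
    q=(th>=k*np.pi/36)&(th<(k+1)*np.pi/36)
    if q.sum()>5 and rr[q].max()>.04: E.append(br[q][rr[q].argmax(),:2])
E=np.array(E); x=np.linalg.lstsq(np.c_[2*E,np.ones(len(E))],(E**2).sum(1),rcond=None)[0]
print("brim",len(br),"enc",cx,cy,r,"lsq",x[:2],np.sqrt(x[2]+x[0]**2+x[1]**2),len(E))
n=np.linalg.svd(br-br.mean(0),full_matrices=False)[2][2]; print("brim normal",n.round(3),"z",np.median(br[:,2]),"tcp",e)
E
python3 d.py; python3 go.py 0.4753,-0.0949,0.23,161.8
```

```text
brim 10641 enc 0.4744831621646881 -0.09445489943027496 0.04499272257089615 lsq [ 0.4743877  -0.09452816] 0.044603046449885234 51
brim normal [-0.003 -0.001  1.   ] z 0.20155210237801827 tcp [ 0.47463604 -0.09543054  0.22866249]
t 20.93 pos [ 0.4747 -0.0954  0.2288] yaw 161.9 z [-0.001  0.    -1.   ] j [-0.37  0.2  -0.2   1.16 -0.   -0.05] w 0.0131 gf 68.4 F [ 0.6  0.1 -1.2]
0.4753,-0.0949,0.23,161.8 tool cm [-0.04  0.06 -0.12] tool rz 0.002 deg -0.1
```

View pics/w5.png

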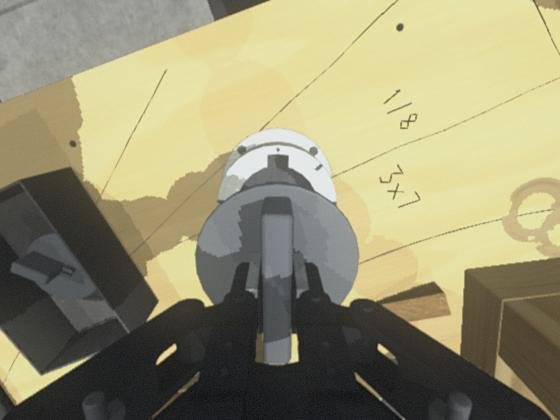

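The cap hangs level, centred at (277,245) px, in line with the slot at (280,162) and its dot at (278,150). It is about 0.8 mm off the pot's axis, so I correct that and descend.

Request:
step_arm([
  [0.5,-0.07,0,2,0,0,0],
  [0.5,0,0,3,0,0,0],
  [0.5,0,0,2,0,0,0],
  [0.5,0,0,0.9,0,0,0],
  [0.5,0,0,0,0,0,0],
  [0.5,0,0,0,0,0,0],
])

```text
t: 21.68
eef_pos: [0.4761, -0.0956, 0.151]
eef_rot: [0.001, 0.158, 0.987, -0.0]
force: [-0.3, -0.4, -1.1]
gripper_width: 0.0129
gripper_force: 68.4
```

```bash
python3 d.py; python3 go.py 0.4753,-0.0949,0.1235,161.8
```

```text
brim 10667 enc 0.47608882188796997 -0.09469213336706161 0.044996097683906555 lsq [ 0.47602574 -0.0947368 ] 0.04467648524262187 51
brim normal [-0.004 -0.     1.   ] z 0.12385174605138506 tcp [ 0.47611372 -0.09557316  0.15098852]
t 21.73 pos [ 0.4761 -0.0956  0.151 ] yaw 161.8 z [ 0.001 -0.    -1.   ] j [-0.37  0.26 -0.36  0.96 -0.   -0.05] w 0.013 gf 68.4 F [ 0.1 -1.2 -1.2]
0.4753,-0.0949,0.1235,161.8 tool cm [0.11 0.04 2.75] tool rz 0.0 deg -0.0
```

Request:
step_arm([
  [0.5,0.07,0,0.6,0,0,0],
  [0.5,0,0,0.6,0,0,0],
  [0.5,0,0,0.3,0,0,0],
  [0.5,0,0,0.3,0,0,0],
  [0.5,0,0,0,0,0,0],
])

```text
t: 22.35
eef_pos: [0.475, -0.0952, 0.1321]
eef_rot: [-0.0, 0.158, 0.987, 0.0]
force: [-0.4, -0.7, -1.5]
gripper_width: 0.013
gripper_force: 68.4
```

```bash
python3 d.py; python3 go.py 0.4753,-0.0949,0.1235,161.8
```

```text
brim 10668 enc 0.4743872284889221 -0.09433498233556747 0.04489365220069885 lsq [ 0.4747103  -0.09435524] 0.04459113830716067 51
brim normal [-0.003 -0.001  1.   ] z 0.10496492846898173 tcp [ 0.47497525 -0.09518641  0.13209692]
t 22.4 pos [ 0.4751 -0.0952  0.1322] yaw 161.8 z [-0.  0. -1.] j [-0.37  0.27 -0.39  0.91  0.   -0.05] w 0.0124 gf 68.4 F [-0.3 -0.8 -2. ]
0.4753,-0.0949,0.1235,161.8 tool cm [-0.01  0.03  0.87] tool rz -0.0 deg 0.0
```

Request:
step_arm([
  [0.5,0,0,0.3,0,0,0],
  [0.5,0,0,0.3,0,0,0],
  [0.5,0,0,0.2,0,0,0],
  [0.5,0,0,0.1,0,0,0],
  [0.5,0,0,0,0,0,0],
  [0.5,0,0,0,0,0,0],
])

```text
t: 23.15
eef_pos: [0.475, -0.0951, 0.1235]
eef_rot: [0.0, 0.158, 0.987, -0.0]
force: [-2.8, 0.6, 4.8]
gripper_width: 0.0128
gripper_force: 69.3
```

```bash
python3 d.py; python3 go.py 0.4753,-0.0949,0.1235,161.8
```

```text
brim 15531 enc 0.47521480917930603 -0.0948202908039093 0.053824860602617264 lsq [ 0.47502692 -0.09458223] 0.053230928557673675 53
brim normal [-0.03   0.007  1.   ] z 0.09600664404493378 tcp [ 0.47497076 -0.09514509  0.1235098 ]
t 23.2 pos [ 0.475  -0.0951  0.1235] yaw 161.8 z [ 0. -0. -1.] j [-0.37  0.28 -0.41  0.88 -0.   -0.05] w 0.0132 gf 69.3 F [-2.7  1.7  5.7]
0.4753,-0.0949,0.1235,161.8 tool cm [-0.02  0.03  0.  ] tool rz -0.0 deg 0.0
```

Seated: brim top at 96 mm with about 5 N upward. Now I turn clockwise, half the angle first.

Request:
step_arm([
  [0.5,0,0,0,0,0,0.08],
  [0.5,0,0,0,0,0,0.08],
  [0.5,0,0,0,0,0,0.08],
  [0.5,0,0,0,0,0,0.08],
  [0.5,0,0,0,0,0,0.08],
  [0.5,0,0,0,0,0,0],
])

```text
t: 23.95
eef_pos: [0.4752, -0.0955, 0.1235]
eef_rot: [0.0, 0.351, 0.936, -0.0]
force: [-1.5, -1.7, 5.2]
gripper_width: 0.0127
gripper_force: 69.4
```

```bash
python3 go.py 0.4753,-0.0949,0.1235,116.8; python3 -c "
from h import *
print(ctrl.sense()['moment'])"
```

```text
t 23.95 pos [ 0.4752 -0.0955  0.1235] yaw 138.9 z [ 0.    -0.001 -1.   ] j [-0.37  0.28 -0.41  0.88 -0.    0.35] w 0.0127 gf 69.4 F [-1.5 -1.7  5.2]
0.4753,-0.0949,0.1235,116.8 tool cm [0.03 0.05 0.  ] tool rz 0.386 deg -22.1
[-0.44618637  0.43260274 -0.0654702 ]
```

Request:
step_arm([
  [0.5,0,0,0,0,0,0.08],
  [0.5,0,0,0,0,0,0.08],
  [0.5,0,0,0,0,0,0.08],
  [0.5,0,0,0,0,0,0.08],
  [0.5,0,0,0,0,0,0.066],
  [0.5,0,0,0,0,0,0],
  [0.5,0,0,0,0,0,0],
  [0.5,0,0,0,0,0,0],
])

```text
t: 24.95
eef_pos: [0.475, -0.0955, 0.1235]
eef_rot: [0.0, 0.523, 0.852, -0.0]
force: [-4.2, -3.4, 6.9]
gripper_width: 0.0128
gripper_force: 69.5
```

```bash
python3 go.py 0.4753,-0.0949,0.1235,116.8; python3 - <<'E'
from h import *
p,W=cloud("wrist"); im=p["image"]; cv2.imwrite("pics/w6.png",im)
for n in("top","wrist"):
  if n=="top": p,W=cloud(n)
  A=W.reshape(-1,3)
  m=(np.hypot(A[:,0]-.4753,A[:,1]+.0949)<.05)
  b=A[m&(A[:,2]>.118)&(A[:,2]<.13)]
  if len(b)>9: print(n,len(b),cv2.minAreaRect(b[:,:2].astype(np.float32)))
E
```

```text
t 24.95 pos [ 0.475  -0.0955  0.1235] yaw 116.9 z [ 0.    -0.001 -1.   ] j [-0.37  0.28 -0.41  0.88 -0.    0.74] w 0.0128 gf 69.5 F [-4.2 -3.4  6.9]
0.4753,-0.0949,0.1235,116.8 tool cm [0.04 0.05 0.  ] tool rz 0.001 deg -0.1
```

View pics/w6.png

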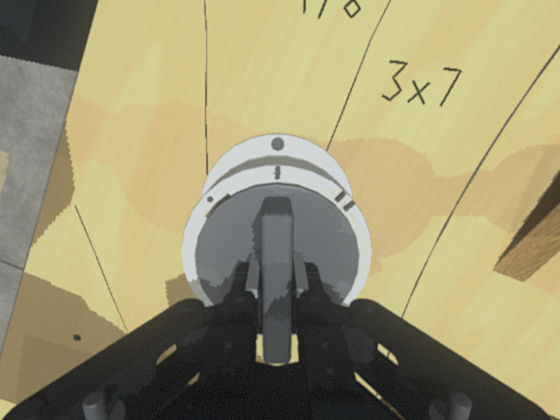

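The grip bar (277,240) points straight at the single ridge (277,172) and the cap sits flush. The slot dot is at (210,198) and the double lock ridge at (345,200), one on each side, so I hand in.

```bash
python3 -c "
from cell import ctrl
print(ctrl.sign_off())"
```

```text
the job is handed in; nothing more can be done
None
```

The snapped cap is in the scrap tray, and the sound cap is fully down in the pot, turned 45° clockwise to the vent position and still gripped; the job was handed in at about 25 s, and no verdict was returned.

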